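# Sort the parts cups back onto their trays at the repair bench

### The arm

A 7-joint arm with a two-finger parallel gripper is mounted at the origin on the work surface. World frame = base frame: x ahead of the robot, y to its left, z up, the work surface at z = 0. Lengths are in m, angles in rad, forces in N, time in s.
With the tool pointing down it reaches from about 0.425 to 0.925 m from the base axis. Payload 6.8 kg.
Tool frame: the origin (TCP) lies midway between the tips of the shut fingers; the grasp point (between the pads) lies 19 mm behind it; z points along the fingers, y is the direction in which the jaws open and shut (so a half turn about z gives the same grasp; the last joint's range is limited). The gripper opens to 85 mm and grips with 20 to 120 N. Pads are 22 mm wide; open, the fingers measure 114 mm over their backs; the gripper's body (76 mm by 85 mm) begins 54 mm behind the grasp point. The pads swing forward as they close: fully open they stand 13 mm farther back than shut.
Start: joints at [-1.318, 0.477, 0.022, 1.555, -0.011, 1.109, -0.083], TCP at [0.238, 0.632, 0.231] pointing down, gripper open.
Joint ranges: [-2.96, 2.96], [-0.34, 2.1], [-1.41, 1.46], [0.24, 2.44], [-1.37, 4.51], [0.17, 1.92], [-2.96, 2.96]. Speed limits (rad/s): [2.39, 2.39, 3.14, 3.14, 3.14, 3.14, 3.14].

### API

Orientations are given as a unit quaternion [w, x, y, z].
In Python, from station import readout, eyes, ticket gives the robot as it stands. The module is installed in compiled form; this text tells all that it offers.
- The arm moves only by the shell command python3 -m crank 'ROWS' [FORCE]. ROWS is JSON, a list of rows, each an object of numbers: "jaw": the opening in per cent of the stroke, from 0 (shut) to 100 (fully open); "x", "y", "z": the shift along the tool's x, y, z in mm; "ax", "ay", "az": the turn, a rotation vector about the tool's x, y, z in degrees. In form: [{"jaw": .., "x": .., "y": .., "z": .., "ax": .., "ay": .., "az": ..}, ...]. A call has 1 to 12 rows; each row shifts and turns the commanded pose from where the row before left it, along the tool's axes as they then stand; what a row does not reach is not made up. A row lasts 1/8 s, in which the tool goes at most 62.5 mm and 10.7 degrees, less where a joint would pass 70% of its speed; a pose out of reach is approached as far as the arm can. A call with a gripper value outside its range is refused whole. The fingers move at their own pace and stop on an object; FORCE is the grip in N (left out, the last holds). Time passes only in rows, so rows that do not move let the fingers close. It gives the time, the measured TCP pose, the force and the opening at its end, in the units of the state.
- readout.get_obs(): the state, without advancing time (a new reading comes with each control period).
- eyes.read_camera(name): name is "side" or "top" or "wrist"; returns (picture, depth): 480x640x3 uint8, red, green, blue; 480x640 float32, m along the optical axis (not along the pixel's ray), 0 where there is no reading.
- eyes.calibration(name): a dict with "fx", "fy", "cx", "cy" (pixels), "R" (3x3) and "t" (3): a world point X has camera coordinates R X + t. Camera axes: x right, y down, z forward; pixel columns grow to the right and rows downward; lengths in m; the calibration is good to about 2 mm. A picture is of the moment at which its call begins: read the wrist's pose just before it. calibration takes no time and is no camera call; for the wrist camera it gives the pose at the moment of the call.
- ticket.hand_in(): hands the job in, once; it reports no verdict.
The state is a dict: "t": time; "q": joint angles; "joint_vel": joint speeds; "joint_torque": joint torques, N m; "eef_pos": TCP position; "tool_rot": TCP orientation; "contact_force": force on the tool from outside, world axes, zero at the start; "torque": the same for the moment, N m; "gripper_width": opening from 0.0 (shut) to 1.0 (fully open).
Only numpy, scipy, OpenCV 4.12 (cv2) and the standard library are available. Lean on these libraries where they do the work, as an engineer would, in place of code of your own. Each camera call takes 0.05 s, during which the arm holds its last target. There are 200 camera calls.

### The job

The parts cups on the repair bench have been mixed up: each belongs in the middle of its own square tray, the narrowest cup on the smallest tray and so on up to the widest cup on the largest tray. First lift the narrow tall cup out of the widest cup and stand it on the smallest tray; then bring the other cups that are on wrong trays to their own, standing one of them on the empty round cork coaster on the way because the trays are taken. At the end every cup stands upright on its own tray, let go and at rest, and no cup may be tipped over at any time.

Things in the scene. Friction and masses are not known exactly. Their poses are not given: they have to be found in the camera images.
- cup_tall: The narrowest and tallest cup: open round straight-walled aluminium cup without handle, 30 mm outside diameter, 80 mm tall, walls 3 mm, floor 5 mm thick, 40 to 130 g. Origin at the centre of its underside, z up along its axis; round, so its yaw means nothing. At the start it stands loosely inside the widest cup, up to 9 mm off its centre, and rises about 45 mm above that cup's rim. Belongs on tray_xs.
- cup_small: The second narrowest cup: open round straight-walled aluminium cup without handle, 40 mm outside diameter, 60 mm tall, walls 3 mm, floor 5 mm thick, 40 to 130 g. Origin at the centre of its underside, z up along its axis; round, so its yaw means nothing. At the start it stands on tray_s (then it is already home) or on tray_l. Belongs on tray_s.
- cup_medium: The second widest cup: open round straight-walled aluminium cup without handle, 50 mm outside diameter, 50 mm tall, walls 3 mm, floor 5 mm thick, 40 to 130 g. Origin at the centre of its underside, z up along its axis; round, so its yaw means nothing. At the start it stands on tray_s or on tray_l, whichever cup_small is not on. Belongs on tray_m.
- cup_large: The widest and lowest cup: open round straight-walled aluminium cup without handle, 60 mm outside diameter, 40 mm tall, walls 3 mm, floor 5 mm thick, 40 to 130 g. Origin at the centre of its underside, z up along its axis; round, so its yaw means nothing. At the start it stands on tray_m with the narrow tall cup inside it. Belongs on tray_l.
- tray_xs: The smallest of four square dark sheet-steel trays, 66 mm over the outside, fixed to the bench. Floor 3 mm thick, its rim 3 mm wide and 6 mm high over the bench. Origin at the centre of its underside (on the bench), z up, x and y along its sides. Empty at the start.
- tray_s: The second smallest of four square dark sheet-steel trays, 80 mm over the outside, fixed to the bench. Floor 3 mm thick, its rim 3 mm wide and 6 mm high over the bench. Origin at the centre of its underside (on the bench), z up, x and y along its sides.
- tray_m: The second largest of four square dark sheet-steel trays, 94 mm over the outside, fixed to the bench. Floor 3 mm thick, its rim 3 mm wide and 6 mm high over the bench. Origin at the centre of its underside (on the bench), z up, x and y along its sides.
- tray_l: The largest of four square dark sheet-steel trays, 108 mm over the outside, fixed to the bench. Floor 3 mm thick, its rim 3 mm wide and 6 mm high over the bench. Origin at the centre of its underside (on the bench), z up, x and y along its sides.
- coaster: Round flat cork coaster, 90 mm in diameter, 6 mm thick, fixed to the bench, empty at the start: the free spot. Origin at the centre of its underside (on the bench), z up.
Things that resemble listed ones, but are neither listed nor needed, are in the scene too. Leave any pink look-alike of the tray_s alone.

How it is judged:
On the way, in this order (a step that is already met when the one before it is completed fails the run):
1. the narrow tall cup has been taken out and stands, let go, on the smallest tray (horizontal distance between cup_tall and tray_xs below 0.015 m and z of cup_tall in the frame of tray_xs below 0.007 m and angle between cup_tall's own z axis and vertical below 0.08 rad and linear speed of cup_tall below 0.02 m/s and angular speed of cup_tall below 0.3 rad/s and contact force between the fingers and cup_tall below 0.1 N), for 0.2 s.
2. one of the other cups stands, let go, on the cork coaster (((horizontal distance between cup_small and coaster below 0.03 m and z of cup_small in the frame of coaster below 0.01 m and angle between cup_small's own z axis and vertical below 0.08 rad and linear speed of cup_small below 0.02 m/s and angular speed of cup_small below 0.3 rad/s and contact force between the fingers and cup_small below 0.1 N) or (horizontal distance between cup_medium and coaster below 0.03 m and z of cup_medium in the frame of coaster below 0.01 m and angle between cup_medium's own z axis and vertical below 0.08 rad and linear speed of cup_medium below 0.02 m/s and angular speed of cup_medium below 0.3 rad/s and contact force between the fingers and cup_medium below 0.1 N) or (horizontal distance between cup_large and coaster below 0.03 m and z of cup_large in the frame of coaster below 0.01 m and angle between cup_large's own z axis and vertical below 0.08 rad and linear speed of cup_large below 0.02 m/s and angular speed of cup_large below 0.3 rad/s and contact force between the fingers and cup_large below 0.1 N))), for 0.2 s.
At the end, for the whole second after the job is handed in: Each cup stands upright (within 0.08 rad) flat on the floor of its own tray, its centre within 15 mm of the tray's centre, at rest and not touched by the fingers: cup_tall on tray_xs, cup_small on tray_s, cup_medium on tray_m, cup_large on tray_l (all of step 1 and horizontal distance between cup_small and tray_s below 0.015 m and z of cup_small in the frame of tray_s below 0.007 m and angle between each of cup_small, cup_medium, cup_large's own z axis and vertical below 0.08 rad and linear speed of each of cup_small, cup_medium, cup_large below 0.02 m/s and angular speed of each of cup_small, cup_medium, cup_large below 0.3 rad/s and contact force between the fingers and cup_small below 0.1 N and horizontal distance between cup_medium and tray_m below 0.015 m and z of cup_medium in the frame of tray_m below 0.007 m and contact force between the fingers and cup_medium below 0.1 N and horizontal distance between cup_large and tray_l below 0.015 m and z of cup_large in the frame of tray_l below 0.007 m and contact force between the fingers and cup_large below 0.1 N).
It fails at once if a cup is tipped over (more than 0.7 rad) (angle between any of cup_tall, cup_small, cup_medium, cup_large's own z axis and vertical above 0.7 rad).
It also fails if it takes over 128 s, if anything falls off the work surface, if the arm or the gripper's body presses on something with over 40 N, if the wrist force passes 120 N, or if a joint passes its speed limit or range.

## Working session

There is one attempt and no reset: what is moved stays moved. The work goes in short steps, Python scripts to look and compute and a shell command to move; the robot and the scene stay as the last step left them, time stands still between calls to the robot, and variables do not carry over. Pictures are saved under pics/ and viewed, about 12 in all and at most 16, crops included, and the job is handed in when it is done.

```bash
mkdir -p pics
python3 - <<'E'
from station import readout, eyes, ticket
import cv2, numpy as np
print(readout.get_obs())
for n in("top","side"):
    p,d=eyes.read_camera(n); cv2.imwrite(f"pics/{n}0.png",p[:,:,::-1]); np.savez(f"{n}0.npz",p=p,d=d,**eyes.calibration(n)); print(n,eyes.calibration(n))
E
```

```text
{'t': 0.0, 'q': array([-1.31808218,  0.47782831,  0.0223564 ,  1.55645139, -0.01150438,
        1.10932558, -0.08310335]), 'joint_vel': array([-0.00023752,  0.00120455, -0.00073428, -0.00116342, -0.00218829,
        0.00016191,  0.00097605]), 'joint_torque': array([ 3.14358749e-04, -5.96452045e+01,  1.60806801e+00, -2.81194353e+01,
        1.25037198e-02,  9.45434149e-03, -3.76657809e-06]), 'eef_pos': array([0.23811002, 0.63096408, 0.23030717]), 'tool_rot': array([-9.71632469e-05,  1.79429239e-01,  9.83770431e-01, -9.37081436e-04]), 'contact_force': array([-0.39667675, -0.682416  ,  0.75395334]), 'torque': array([ 0.02939044,  0.01146319, -0.00505881]), 'gripper_width': 0.9990234471084226}
top {'fx': 444.6174681813746, 'fy': 444.6174681813746, 'cx': 328.6237561665349, 'cy': 238.7100917879369, 'R': array([[-2.71013438e-02, -9.99632594e-01, -4.39521439e-04],
       [-9.84609999e-01,  2.67699965e-02, -1.72703555e-01],
       [ 1.72651869e-01, -4.24774121e-03, -9.84973750e-01]]), 't': array([0.13849422, 0.44408186, 0.90626474])}
side {'fx': 466.1540518041078, 'fy': 466.1540518041078, 'cx': 316.2974120512156, 'cy': 234.7582205016382, 'R': array([[ 0.8393349 , -0.54326044, -0.01962209],
       [-0.27930247, -0.3999918 , -0.87292422],
       [ 0.46637652,  0.73815626, -0.48746106]]), 't': array([-0.31117019,  0.23458587,  0.90347312])}
```

View pics/top0.png

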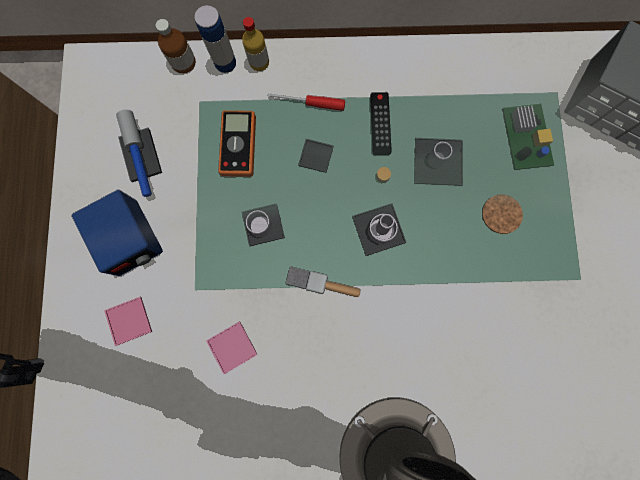

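View pics/side0.png

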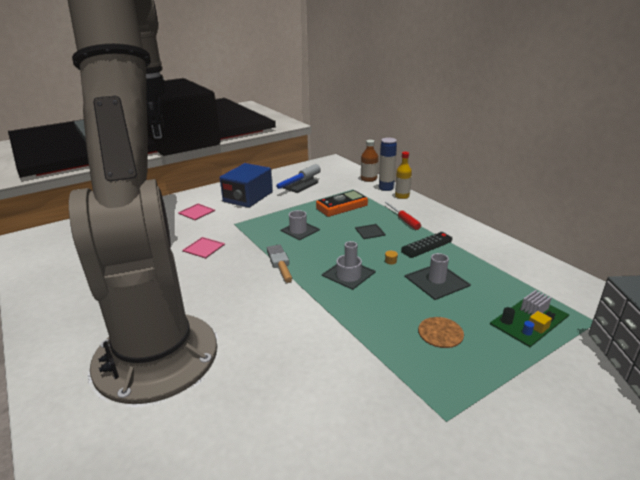

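Trays are found by being dark: xs (316,155), s (263,225), m (379,229) and l (439,162). The things that could be mistaken for them are the iron's dark stand at (140,155) and the pink squares at (128,321) and (232,347). The coaster is at (502,214). Next I measure trays and cups.

```bash
cat > h.py <<'E'
import numpy as np, cv2
def ray(c,uv,z):
    "pixels -> world points on plane z"
    uv=np.atleast_2d(uv).astype(float); R=np.array(c["R"]);t=np.array(c["t"])
    d=np.c_[(uv[:,0]-c["cx"])/c["fx"],(uv[:,1]-c["cy"])/c["fy"],np.ones(len(uv))]@R
    o=-R.T@t
    return (o+d*((z-o[2])/d[:,2])[:,None])[:,:2]
def cloud(c,D):
    v,u=np.mgrid[:D.shape[0],:D.shape[1]]
    P=np.stack([(u-c["cx"])/c["fx"]*D,(v-c["cy"])/c["fy"]*D,D],-1)
    return (P-np.array(c["t"]))@np.array(c["R"])
E
python3 - <<'E'
from h import *
c=np.load("top0.npz");p=c["p"];W=cloud(c,c["d"])
g=p.max(2)
for n,(u,v),s in(("xs",(316,155),66),("s",(263,225),80),("m",(379,229),94),("l",(439,162),108)):
    m=np.zeros(g.shape,np.uint8); m[v-40:v+40,u-40:u+40]=(g<85)[v-40:v+40,u-40:u+40]
    m=cv2.morphologyEx(m,cv2.MORPH_CLOSE,np.ones((3,3)))
    k=max(cv2.findContours(m,0,2)[0],key=cv2.contourArea)[:,0]
    w=(ray(c,k,0.006)*1000).astype(np.float32)
    r=cv2.minAreaRect(w); print(n,np.round(r[0]),np.round(r[1]),round(r[2],1))
    ctr=np.array(r[0])/1000
    near=np.hypot(W[...,0]-ctr[0],W[...,1]-ctr[1])<.06
    for lo in(.02,.035,.055):
        q=W[near&(W[...,2]>lo)]
        if len(q)>5: print("  z>",lo,len(q),np.round(np.percentile(q,[1,50,99],axis=0)*1000).tolist())
hsv=cv2.cvtColor(p,cv2.COLOR_RGB2HSV)
m=((hsv[...,0]<15)&(hsv[...,1]>90)).astype(np.uint8); m[:, :475]=0;m[:,530:]=0;m[:185]=0;m[245:]=0
k=max(cv2.findContours(m,0,2)[0],key=cv2.contourArea)[:,0]
print("coaster",cv2.minEnclosingCircle((ray(c,k,.006)*1000).astype(np.float32)))
crop=p[115:265,230:480][:,:,::-1]; cv2.imwrite("pics/crop1.png",cv2.resize(crop,None,fx=3.2,fy=3.2,interpolation=cv2.INTER_CUBIC))
E
```

```text
xs [646. 151.] [67. 68.] 73.7
s [489. 271.] [80. 81.] 12.8
  z> 0.02 259 [[462.0, 252.0, 21.0], [489.0, 277.0, 45.0], [511.0, 299.0, 56.0]]
  z> 0.035 185 [[462.0, 252.0, 35.0], [487.0, 277.0, 51.0], [511.0, 299.0, 57.0]]
  z> 0.055 14 [[463.0, 274.0, 55.0], [482.0, 292.0, 56.0], [510.0, 299.0, 57.0]]
m [472.  16.] [95. 95.] 16.5
  z> 0.02 427 [[440.0, -18.0, 21.0], [469.0, 11.0, 44.0], [497.0, 39.0, 91.0]]
  z> 0.035 333 [[441.0, -18.0, 36.0], [470.0, 10.0, 49.0], [497.0, 38.0, 91.0]]
  z> 0.055 157 [[459.0, -5.0, 56.0], [474.0, 9.0, 81.0], [487.0, 23.0, 91.0]]
l [ 625. -127.] [109. 109.] 85.8
  z> 0.02 339 [[611.0, -141.0, 21.0], [630.0, -123.0, 48.0], [649.0, -103.0, 65.0]]
  z> 0.035 254 [[611.0, -141.0, 35.0], [630.0, -123.0, 53.0], [649.0, -103.0, 65.0]]
  z> 0.055 117 [[611.0, -142.0, 55.0], [629.0, -124.0, 62.0], [650.0, -103.0, 66.0]]
coaster ((499.51507568359375, -260.223876953125), 44.580379486083984)
```

View pics/crop1.png

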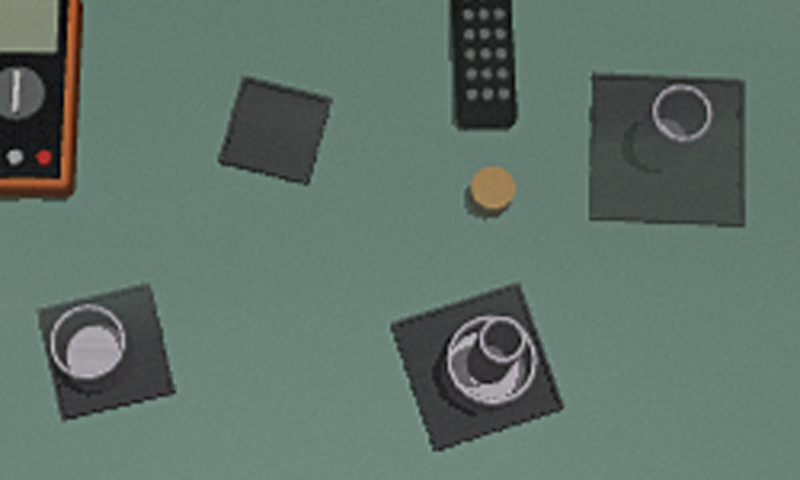

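Measured positions in mm:

| Item | x | y | Note |
|---|---|---|---|
| tall cup | 473.5 | 9 | in the large cup, tray_m |
| large cup | 469 | 10.5 | tray_m |
| medium cup | 487 | 276 | tray_s |
| small cup | 630.5 | -122.5 | tray_l |

The tray sizes match the listed ones. I'll square the tool to the world axes and travel to the tall cup.

```bash
python3 -m crank '[{"az":-10.35},{"az":-10.35},{"x":-21,"y":-56},{"x":-21,"y":-56},{"x":-21,"y":-56},{"x":-21,"y":-56},{"x":-21,"y":-56},{"x":-21,"y":-56},{"x":-21,"y":-56},{"x":-21,"y":-56},{"x":-21,"y":-56},{"x":-21,"y":-56}]' 40; python3 -m crank '[{"x":-12.5,"y":-31},{"x":-12.5,"y":-31},{"z":40},{}]'
```

```text
schema error: expected keys jaw, x, y, z, ax, ay, az
schema error: expected keys jaw, x, y, z, ax, ay, az
```

```bash
python3 -m crank '[{"jaw":100,"x":0,"y":0,"z":0,"ax":0,"ay":0,"az":-10.35},{"jaw":100,"x":0,"y":0,"z":0,"ax":0,"ay":0,"az":-10.35},{"jaw":100,"x":-21,"y":-56,"z":0,"ax":0,"ay":0,"az":0},{"jaw":100,"x":-21,"y":-56,"z":0,"ax":0,"ay":0,"az":0},{"jaw":100,"x":-21,"y":-56,"z":0,"ax":0,"ay":0,"az":0},{"jaw":100,"x":-21,"y":-56,"z":0,"ax":0,"ay":0,"az":0},{"jaw":100,"x":-21,"y":-56,"z":0,"ax":0,"ay":0,"az":0},{"jaw":100,"x":-21,"y":-56,"z":0,"ax":0,"ay":0,"az":0},{"jaw":100,"x":-21,"y":-56,"z":0,"ax":0,"ay":0,"az":0},{"jaw":100,"x":-21,"y":-56,"z":0,"ax":0,"ay":0,"az":0},{"jaw":100,"x":-21,"y":-56,"z":0,"ax":0,"ay":0,"az":0},{"jaw":100,"x":-21,"y":-56,"z":0,"ax":0,"ay":0,"az":0}]' 40; python3 -m crank '[{"jaw":100,"x":-12.5,"y":-31,"z":0,"ax":0,"ay":0,"az":0},{"jaw":100,"x":-12.5,"y":-31,"z":0,"ax":0,"ay":0,"az":0},{"jaw":100,"x":0,"y":0,"z":0,"ax":0,"ay":0,"az":0},{"jaw":100,"x":0,"y":0,"z":0,"ax":0,"ay":0,"az":0}]'
```

```text
t: 1.6
eef_pos: [0.4488, 0.0698, 0.2313]
tool_rot: [0.0, -0.0, 1.0, 0.0]
contact_force: [1.8, 0.0, 0.5]
gripper_width: 0.998
t: 2.1
eef_pos: [0.4732, 0.0102, 0.231]
tool_rot: [-0.0, -0.0, 1.0, 0.0]
contact_force: [-0.6, 0.0, -0.9]
gripper_width: 1.002
```

Run:
```python
from h import *
from station import eyes
c=eyes.calibration("wrist");p,d=eyes.read_camera("wrist")
cv2.imwrite("pics/w1.png",p[:,:,::-1]);W=cloud(c,d)
for lo,hi in((.07,.1),(.03,.05)):
    m=(W[...,2]>lo)&(W[...,2]<hi)&(np.hypot(W[...,0]-.472,W[...,1]-.01)<.06)&(d>0)
    q=W[m]; print(m.sum(),np.round(np.percentile(q,[1,50,99],axis=0)*1000).tolist(), cv2.minEnclosingCircle((q[:,:2]*1000).astype(np.float32)))
```

```text
685 [[460.0, -7.0, 70.0], [477.0, 8.0, 87.0], [489.0, 21.0, 89.0]] ((475.0921630859375, 7.067069053649902), 15.073561668395996)
963 [[442.0, -20.0, 30.0], [466.0, 8.0, 42.0], [494.0, 38.0, 49.0]] ((471.00054931640625, 8.615845680236816), 29.85226058959961)
```

View pics/w1.png

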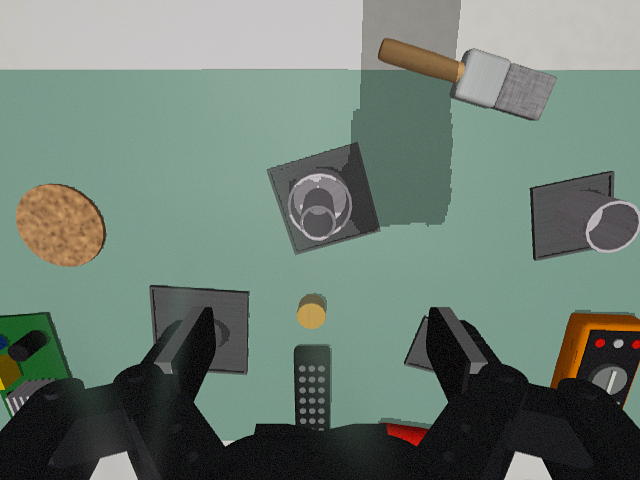

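The wrist picture confirms it: the tall cup (rim at 318,221) stands in the large cup on tray_m, centred at about (474.5, 8). Now I descend and grip.

```bash
python3 -m crank '[{"jaw":100,"x":-1.3,"y":-2.2,"z":30,"ax":0,"ay":0,"az":0},{"jaw":100,"x":0,"y":0,"z":40,"ax":0,"ay":0,"az":0},{"jaw":100,"x":0,"y":0,"z":40,"ax":0,"ay":0,"az":0},{"jaw":100,"x":0,"y":0,"z":40,"ax":0,"ay":0,"az":0},{"jaw":100,"x":0,"y":0,"z":27,"ax":0,"ay":0,"az":0},{"jaw":100,"x":0,"y":0,"z":0,"ax":0,"ay":0,"az":0}]'; python3 -m crank '[{"jaw":10,"x":0,"y":0,"z":0,"ax":0,"ay":0,"az":0},{"jaw":10,"x":0,"y":0,"z":0,"ax":0,"ay":0,"az":0},{"jaw":10,"x":0,"y":0,"z":0,"ax":0,"ay":0,"az":0},{"jaw":10,"x":0,"y":0,"z":0,"ax":0,"ay":0,"az":0},{"jaw":10,"x":0,"y":0,"z":0,"ax":0,"ay":0,"az":0},{"jaw":10,"x":0,"y":0,"z":0,"ax":0,"ay":0,"az":0},{"jaw":10,"x":0,"y":0,"z":0,"ax":0,"ay":0,"az":0},{"jaw":10,"x":0,"y":0,"z":0,"ax":0,"ay":0,"az":0}]' 40
```

```text
t: 2.9
eef_pos: [0.4731, 0.0084, 0.0528]
tool_rot: [-0.002, -0.001, 1.0, -0.0]
contact_force: [0.4, -0.3, -0.4]
gripper_width: 0.999
t: 3.9
eef_pos: [0.4756, 0.0077, 0.0553]
tool_rot: [0.001, -0.0, 1.0, 0.0]
contact_force: [-1.3, 1.2, 7.8]
gripper_width: 0.343
```

```bash
python3 -m crank '[{"jaw":10,"x":0,"y":0,"z":-15,"ax":0,"ay":0,"az":0},{"jaw":10,"x":0,"y":0,"z":-35,"ax":0,"ay":0,"az":0},{"jaw":10,"x":0,"y":0,"z":-35,"ax":0,"ay":0,"az":0},{"jaw":10,"x":0,"y":0,"z":-35,"ax":0,"ay":0,"az":0},{"jaw":10,"x":-15,"y":13,"z":0,"ax":0,"ay":0,"az":0},{"jaw":10,"x":-35,"y":30,"z":0,"ax":0,"ay":0,"az":0},{"jaw":10,"x":-35,"y":30,"z":0,"ax":0,"ay":0,"az":0},{"jaw":10,"x":-35,"y":30,"z":0,"ax":0,"ay":0,"az":0},{"jaw":10,"x":-35,"y":27,"z":0,"ax":0,"ay":0,"az":0},{"jaw":10,"x":-16,"y":13,"z":0,"ax":0,"ay":0,"az":0},{"jaw":10,"x":0,"y":0,"z":0,"ax":0,"ay":0,"az":0},{"jaw":10,"x":0,"y":0,"z":0,"ax":0,"ay":0,"az":0}]'
python3 - <<'E'
from h import *
from station import eyes
c=eyes.calibration("wrist");p,d=eyes.read_camera("wrist")
cv2.imwrite("pics/w2.png",p[:,:,::-1])
E
```

```text
t: 5.4
eef_pos: [0.645, 0.1499, 0.1735]
tool_rot: [-0.001, -0.0, 1.0, -0.0]
contact_force: [0.5, 0.4, -0.4]
gripper_width: 0.343
```

View pics/w2.png

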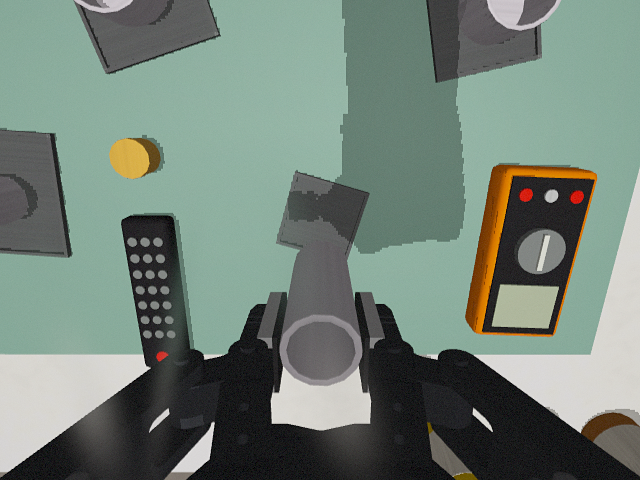

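The wrist picture shows the tall cup upright in the jaws over tray_xs, whose far corners are at (296,173) and (368,193). The large cup stayed on tray_m. I lower and release.

```bash
python3 -m crank '[{"jaw":10,"x":0,"y":0,"z":15,"ax":0,"ay":0,"az":0},{"jaw":10,"x":0,"y":0,"z":35,"ax":0,"ay":0,"az":0},{"jaw":10,"x":0,"y":0,"z":35,"ax":0,"ay":0,"az":0},{"jaw":10,"x":0,"y":0,"z":25,"ax":0,"ay":0,"az":0},{"jaw":10,"x":0,"y":0,"z":8,"ax":0,"ay":0,"az":0},{"jaw":10,"x":0,"y":0,"z":4,"ax":0,"ay":0,"az":0},{"jaw":10,"x":0,"y":0,"z":2,"ax":0,"ay":0,"az":0},{"jaw":10,"x":0,"y":0,"z":0,"ax":0,"ay":0,"az":0}]'
```

```text
t: 6.45
eef_pos: [0.6463, 0.1507, 0.0511]
tool_rot: [0.001, -0.0, 1.0, 0.0]
contact_force: [-0.1, -0.4, -1.1]
gripper_width: 0.34
```

```bash
python3 -m crank '[{"jaw":10,"x":0,"y":0,"z":1.0,"ax":0,"ay":0,"az":0},{"jaw":10,"x":0,"y":0,"z":0.5,"ax":0,"ay":0,"az":0},{"jaw":10,"x":0,"y":0,"z":0,"ax":0,"ay":0,"az":0}]';python3 -m crank '[{"jaw":70,"x":0,"y":0,"z":0,"ax":0,"ay":0,"az":0},{"jaw":100,"x":0,"y":0,"z":0,"ax":0,"ay":0,"az":0},{"jaw":100,"x":0,"y":0,"z":0,"ax":0,"ay":0,"az":0},{"jaw":100,"x":0,"y":0,"z":0,"ax":0,"ay":0,"az":0},{"jaw":100,"x":0,"y":0,"z":0,"ax":0,"ay":0,"az":0},{"jaw":100,"x":0,"y":0,"z":0,"ax":0,"ay":0,"az":0},{"jaw":100,"x":0,"y":0,"z":-20,"ax":0,"ay":0,"az":0},{"jaw":100,"x":0,"y":0,"z":-40,"ax":0,"ay":0,"az":0},{"jaw":100,"x":0,"y":0,"z":-60,"ax":0,"ay":0,"az":0},{"jaw":100,"x":0,"y":0,"z":-60,"ax":0,"ay":0,"az":0},{"jaw":100,"x":0,"y":0,"z":0,"ax":0,"ay":0,"az":0},{"jaw":100,"x":0,"y":0,"z":0,"ax":0,"ay":0,"az":0}]'
```

```text
t: 6.82
eef_pos: [0.6465, 0.1507, 0.0504]
tool_rot: [0.001, -0.0, 1.0, 0.0]
contact_force: [-1.8, 0.5, 7.3]
gripper_width: 0.337
t: 8.32
eef_pos: [0.6456, 0.1506, 0.2296]
tool_rot: [0.0, -0.0, 1.0, 0.0]
contact_force: [-0.2, -0.2, -0.6]
gripper_width: 1.005
```

```bash
cat > look.py <<'E'
import sys
from h import *
from station import eyes
def look(cam,cups,trays,save=None):
    c=eyes.calibration(cam);p,d=eyes.read_camera(cam);W=cloud(c,d)
    if save: cv2.imwrite("pics/"+save,p[:,:,::-1])
    for n,x,y,h in cups:   # rim band at height h
        m=(abs(W[...,2]-h)<.008)&(np.hypot(W[...,0]-x,W[...,1]-y)<.05)&(d>0)
        q=(W[m]*1000).astype(np.float32)
        if len(q)>20: (a,b),r=cv2.minEnclosingCircle(q[:,:2]); print(n,"rim",round(a,1),round(b,1),"r",round(r,1),"z99",np.round(np.percentile(q[:,2],99)))
    for n,x,y,s in trays:
        R=np.hypot(W[...,0]-x,W[...,1]-y)<s*.8
        m=((p.max(2)<95)&R&(W[...,2]<.03)).astype(np.uint8); m=cv2.morphologyEx(m,cv2.MORPH_CLOSE,np.ones((5,5)))
        k=max(cv2.findContours(m,0,2)[0],key=cv2.contourArea)[:,0]
        r=cv2.minAreaRect((ray(c,k,.006)*1000).astype(np.float32)); print(n,np.round(r[0],1),np.round(r[1]),round(r[2]))
E
python3 - <<'E'
from look import *
look("wrist",[("tall",.646,.151,.083),("small",.630,-.123,.063)],[("xs",.646,.151,.066),("l",.625,-.127,.108)],"w3.png")
look("top",[("tall",.646,.151,.083)],[],None)
E
```

```text
Traceback (most recent call last):
  File "look.py", line 10, in look
    if len(q)>20: (a,b),r=cv2.minEnclosingCircle(q[:,:2]); print(n,"rim",round(a,1),round(b,1),"r",round(r,1),"z99",np.round(np.percentile(q[:,2],99)))
                          ~~~~~~~~~~~~~~~~~~~~~~^^^^^^^^^
cv2.error: OpenCV(4.12.0) /io/opencv/modules/imgproc/src/shapedescr.cpp:201: error: (-215:Assertion failed) count >= 0 && (depth == CV_32F || depth == CV_32S) in function 'minEnclosingCircle'
```

View pics/w3.png

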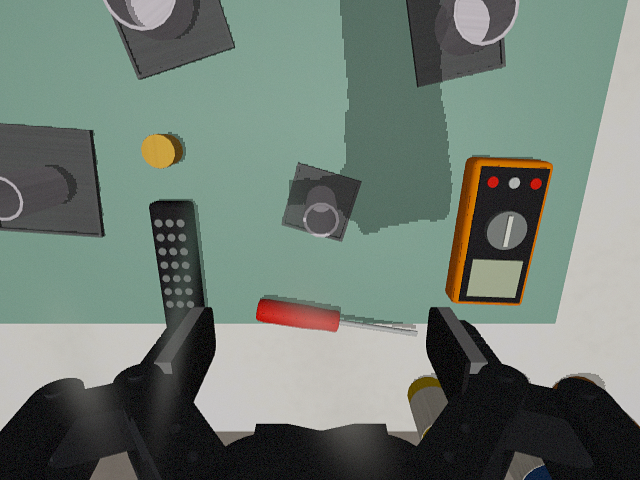

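The tall cup stands in tray_xs (rim at 320,220). Next is the small cup on tray_l.

```bash
sed -i 's/minEnclosingCircle(q\[:,:2\])/minEnclosingCircle(q[:,:2].copy())/' look.py
python3 -m crank '[{"jaw":100,"x":2.6,"y":-45.5,"z":0,"ax":0,"ay":0,"az":0},{"jaw":100,"x":2.6,"y":-45.5,"z":0,"ax":0,"ay":0,"az":0},{"jaw":100,"x":2.6,"y":-45.5,"z":0,"ax":0,"ay":0,"az":0},{"jaw":100,"x":2.6,"y":-45.5,"z":0,"ax":0,"ay":0,"az":0},{"jaw":100,"x":2.6,"y":-45.5,"z":0,"ax":0,"ay":0,"az":0},{"jaw":100,"x":2.6,"y":-45.5,"z":0,"ax":0,"ay":0,"az":0},{"jaw":100,"x":0,"y":0,"z":0,"ax":0,"ay":0,"az":0},{"jaw":100,"x":0,"y":0,"z":0,"ax":0,"ay":0,"az":0}]'
python3 - <<'E'
from look import *
look("wrist",[("small",.630,-.123,.063)],[("l",.625,-.127,.108)])
look("top",[("tall",.646,.151,.083)],[("xs",.646,.151,.066)])
E
```

```text
t: 9.38
eef_pos: [0.6297, -0.1218, 0.2274]
tool_rot: [-0.001, -0.0, 1.0, 0.0]
contact_force: [0.5, -0.3, -0.1]
gripper_width: 0.999
small rim 632.4 -124.5 r 19.9 z99 64.0
l [ 627.3 -128.7] [108. 108.] 86
tall rim 644.5 151.9 r 15.7 z99 87.0
xs [646.4 150.7] [67. 68.] 74
```

```bash
python3 -m crank '[{"jaw":100,"x":-2.3,"y":-2.5,"z":35,"ax":0,"ay":0,"az":0},{"jaw":100,"x":0,"y":0,"z":50,"ax":0,"ay":0,"az":0},{"jaw":100,"x":0,"y":0,"z":50,"ax":0,"ay":0,"az":0},{"jaw":100,"x":0,"y":0,"z":40,"ax":0,"ay":0,"az":0},{"jaw":100,"x":0,"y":0,"z":20,"ax":0,"ay":0,"az":0},{"jaw":100,"x":0,"y":0,"z":0,"ax":0,"ay":0,"az":0},{"jaw":20,"x":0,"y":0,"z":0,"ax":0,"ay":0,"az":0},{"jaw":20,"x":0,"y":0,"z":0,"ax":0,"ay":0,"az":0},{"jaw":20,"x":0,"y":0,"z":0,"ax":0,"ay":0,"az":0},{"jaw":20,"x":0,"y":0,"z":0,"ax":0,"ay":0,"az":0},{"jaw":20,"x":0,"y":0,"z":0,"ax":0,"ay":0,"az":0},{"jaw":20,"x":0,"y":0,"z":0,"ax":0,"ay":0,"az":0}]' 40
```

```text
t: 10.98
eef_pos: [0.6336, -0.1251, 0.0353]
tool_rot: [0.001, -0.0, 1.0, 0.0]
contact_force: [-0.6, 0.5, 7.3]
gripper_width: 0.452
```

```bash
python3 -m crank '[{"jaw":20,"x":0,"y":0,"z":-15,"ax":0,"ay":0,"az":0},{"jaw":20,"x":0,"y":0,"z":-30,"ax":0,"ay":0,"az":0},{"jaw":20,"x":0,"y":0,"z":-35,"ax":0,"ay":0,"az":0},{"jaw":20,"x":16,"y":-17,"z":0,"ax":0,"ay":0,"az":0},{"jaw":20,"x":33,"y":-35,"z":0,"ax":0,"ay":0,"az":0},{"jaw":20,"x":33,"y":-35,"z":0,"ax":0,"ay":0,"az":0},{"jaw":20,"x":33,"y":-35,"z":0,"ax":0,"ay":0,"az":0},{"jaw":20,"x":16,"y":-15,"z":0,"ax":0,"ay":0,"az":0},{"jaw":20,"x":0,"y":0,"z":15,"ax":0,"ay":0,"az":0},{"jaw":20,"x":0,"y":0,"z":30,"ax":0,"ay":0,"az":0},{"jaw":20,"x":0,"y":0,"z":22,"ax":0,"ay":0,"az":0},{"jaw":20,"x":0,"y":0,"z":6,"ax":0,"ay":0,"az":0}]'
python3 -m crank '[{"jaw":20,"x":0,"y":0,"z":2,"ax":0,"ay":0,"az":0},{"jaw":20,"x":0,"y":0,"z":2,"ax":0,"ay":0,"az":0},{"jaw":20,"x":0,"y":0,"z":0.5,"ax":0,"ay":0,"az":0},{"jaw":20,"x":0,"y":0,"z":0,"ax":0,"ay":0,"az":0}]'
```

```text
t: 12.48
eef_pos: [0.5016, -0.2597, 0.0385]
tool_rot: [-0.001, -0.001, 1.0, 0.001]
contact_force: [0.2, 0.1, -0.9]
gripper_width: 0.447
t: 12.98
eef_pos: [0.5025, -0.2613, 0.0382]
tool_rot: [0.001, -0.001, 1.0, 0.001]
contact_force: [-2.6, 4.8, 13.4]
gripper_width: 0.446
```

In contact with the coaster, so I release and go up. Then over to the large cup at about (471, 8.5).

```bash
python3 -m crank '[{"jaw":80,"x":0,"y":0,"z":-0.5,"ax":0,"ay":0,"az":0},{"jaw":100,"x":0,"y":0,"z":0,"ax":0,"ay":0,"az":0},{"jaw":100,"x":0,"y":0,"z":0,"ax":0,"ay":0,"az":0},{"jaw":100,"x":0,"y":0,"z":0,"ax":0,"ay":0,"az":0},{"jaw":100,"x":0,"y":0,"z":0,"ax":0,"ay":0,"az":0},{"jaw":100,"x":0,"y":0,"z":0,"ax":0,"ay":0,"az":0},{"jaw":100,"x":0,"y":0,"z":-20,"ax":0,"ay":0,"az":0},{"jaw":100,"x":0,"y":0,"z":-50,"ax":0,"ay":0,"az":0},{"jaw":100,"x":0,"y":0,"z":-60,"ax":0,"ay":0,"az":0},{"jaw":100,"x":0,"y":0,"z":-60,"ax":0,"ay":0,"az":0},{"jaw":100,"x":0,"y":0,"z":0,"ax":0,"ay":0,"az":0}]'
python3 -m crank '[{"jaw":100,"x":5,"y":45,"z":0,"ax":0,"ay":0,"az":0},{"jaw":100,"x":5,"y":45,"z":0,"ax":0,"ay":0,"az":0},{"jaw":100,"x":5,"y":45,"z":0,"ax":0,"ay":0,"az":0},{"jaw":100,"x":5,"y":45,"z":0,"ax":0,"ay":0,"az":0},{"jaw":100,"x":5,"y":45,"z":0,"ax":0,"ay":0,"az":0},{"jaw":100,"x":5,"y":45,"z":0,"ax":0,"ay":0,"az":0},{"jaw":100,"x":0,"y":0,"z":0,"ax":0,"ay":0,"az":0},{"jaw":100,"x":0,"y":0,"z":0,"ax":0,"ay":0,"az":0}]'
python3 - <<'E'
from look import *
look("wrist",[("large",.471,.009,.039),("small",.501,-.261,.066)],[("m",.472,.016,.094)],"w4.png")
look("top",[("small",.501,-.261,.066)],[])
E
```

```text
t: 14.35
eef_pos: [0.5044, -0.2636, 0.2319]
tool_rot: [0.005, -0.0, 1.0, -0.001]
contact_force: [0.7, 0.3, 0.1]
gripper_width: 1.001
t: 15.35
eef_pos: [0.4712, 0.0073, 0.2262]
tool_rot: [-0.001, -0.0, 1.0, -0.0]
contact_force: [-1.0, 0.7, 0.0]
gripper_width: 1.002
large rim 471.1 8.7 r 29.9 z99 44.0
small rim 501.8 -260.3 r 20.4 z99 68.0
m [473.9  13.9] [94. 94.] 17
```

View pics/w4.png

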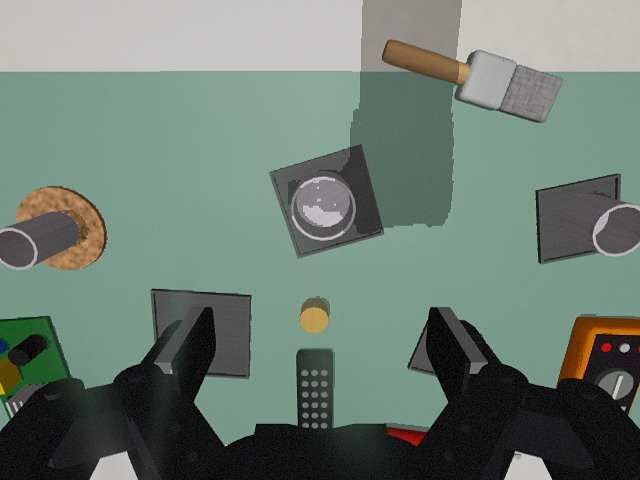

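The small cup stands on the coaster (501.8,-260.3), and tray_l is empty. Now I grip the large cup low.

```bash
python3 -m crank '[{"jaw":100,"x":0,"y":1.4,"z":35,"ax":0,"ay":0,"az":0},{"jaw":100,"x":0,"y":0,"z":55,"ax":0,"ay":0,"az":0},{"jaw":100,"x":0,"y":0,"z":55,"ax":0,"ay":0,"az":0},{"jaw":100,"x":0,"y":0,"z":45,"ax":0,"ay":0,"az":0},{"jaw":100,"x":0,"y":0,"z":27.5,"ax":0,"ay":0,"az":0},{"jaw":100,"x":0,"y":0,"z":0,"ax":0,"ay":0,"az":0},{"jaw":100,"x":0,"y":0,"z":0,"ax":0,"ay":0,"az":0},{"jaw":40,"x":0,"y":0,"z":0,"ax":0,"ay":0,"az":0},{"jaw":40,"x":0,"y":0,"z":0,"ax":0,"ay":0,"az":0},{"jaw":40,"x":0,"y":0,"z":0,"ax":0,"ay":0,"az":0},{"jaw":40,"x":0,"y":0,"z":0,"ax":0,"ay":0,"az":0},{"jaw":40,"x":0,"y":0,"z":0,"ax":0,"ay":0,"az":0}]' 50; python3 -m crank '[{"jaw":40,"x":0,"y":0,"z":-10,"ax":0,"ay":0,"az":0},{"jaw":40,"x":0,"y":0,"z":-30,"ax":0,"ay":0,"az":0},{"jaw":40,"x":0,"y":0,"z":-30,"ax":0,"ay":0,"az":0},{"jaw":40,"x":0,"y":0,"z":0,"ax":0,"ay":0,"az":0}]'
python3 - <<'E'
from look import *
look("wrist",[("large",.471,.009,.109)],[],"w5.png")
E
```

```text
t: 16.95
eef_pos: [0.4726, 0.0093, 0.011]
tool_rot: [0.001, -0.0, 1.0, 0.0]
contact_force: [-2.6, -1.2, 11.1]
gripper_width: 0.7
t: 17.45
eef_pos: [0.4733, 0.0097, 0.0817]
tool_rot: [0.003, -0.0, 1.0, 0.001]
contact_force: [0.1, -0.1, -1.1]
gripper_width: 0.696
large rim 468.3 9.2 r 43.7 z99 116.0
```

View pics/w5.png

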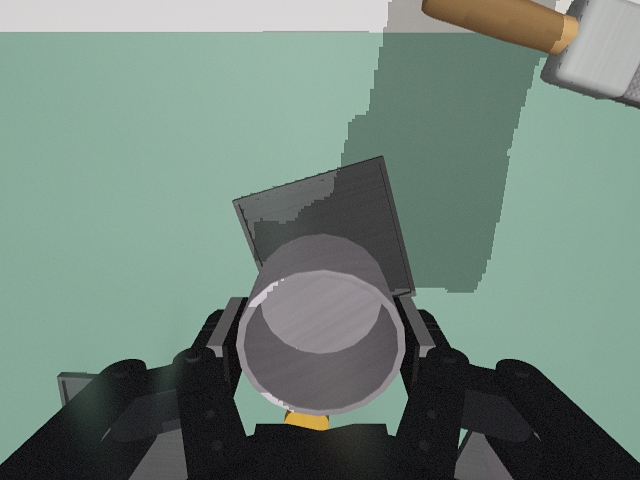

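```bash
python3 -m crank '[{"jaw":40,"x":-15,"y":-13,"z":0,"ax":0,"ay":0,"az":0},{"jaw":40,"x":-35,"y":-31,"z":0,"ax":0,"ay":0,"az":0},{"jaw":40,"x":-35,"y":-31,"z":0,"ax":0,"ay":0,"az":0},{"jaw":40,"x":-35,"y":-31,"z":0,"ax":0,"ay":0,"az":0},{"jaw":40,"x":-25,"y":-22,"z":0,"ax":0,"ay":0,"az":0},{"jaw":40,"x":-10,"y":-9,"z":0,"ax":0,"ay":0,"az":0},{"jaw":40,"x":0,"y":0,"z":10,"ax":0,"ay":0,"az":0},{"jaw":40,"x":0,"y":0,"z":25,"ax":0,"ay":0,"az":0},{"jaw":40,"x":0,"y":0,"z":20,"ax":0,"ay":0,"az":0},{"jaw":40,"x":0,"y":0,"z":8,"ax":0,"ay":0,"az":0},{"jaw":40,"x":0,"y":0,"z":3,"ax":0,"ay":0,"az":0},{"jaw":40,"x":0,"y":0,"z":2,"ax":0,"ay":0,"az":0}]'
python3 -m crank '[{"jaw":40,"x":0,"y":0,"z":1,"ax":0,"ay":0,"az":0},{"jaw":40,"x":0,"y":0,"z":1,"ax":0,"ay":0,"az":0},{"jaw":40,"x":0,"y":0,"z":0,"ax":0,"ay":0,"az":0}]'
```

```text
t: 19.0
eef_pos: [0.6271, -0.1276, 0.0117]
tool_rot: [0.0, -0.0, 1.0, -0.0]
contact_force: [0.4, -0.1, -1.0]
gripper_width: 0.699
t: 19.38
eef_pos: [0.6271, -0.1276, 0.0111]
tool_rot: [0.001, -0.0, 1.0, 0.0]
contact_force: [-4.9, 1.2, 9.8]
gripper_width: 0.696
```

```bash
python3 -m crank '[{"jaw":85,"x":0,"y":0,"z":-0.5,"ax":0,"ay":0,"az":0},{"jaw":100,"x":0,"y":0,"z":0,"ax":0,"ay":0,"az":0},{"jaw":100,"x":0,"y":0,"z":0,"ax":0,"ay":0,"az":0},{"jaw":100,"x":0,"y":0,"z":0,"ax":0,"ay":0,"az":0},{"jaw":100,"x":0,"y":0,"z":0,"ax":0,"ay":0,"az":0},{"jaw":100,"x":0,"y":0,"z":-20,"ax":0,"ay":0,"az":0},{"jaw":100,"x":0,"y":0,"z":-50,"ax":0,"ay":0,"az":0},{"jaw":100,"x":0,"y":0,"z":-60,"ax":0,"ay":0,"az":0},{"jaw":100,"x":0,"y":0,"z":-60,"ax":0,"ay":0,"az":0},{"jaw":100,"x":0,"y":0,"z":-28,"ax":0,"ay":0,"az":0}]'
python3 -m crank '[{"jaw":100,"x":17.5,"y":50.5,"z":0,"ax":0,"ay":0,"az":0},{"jaw":100,"x":17.5,"y":50.5,"z":0,"ax":0,"ay":0,"az":0},{"jaw":100,"x":17.5,"y":50.5,"z":0,"ax":0,"ay":0,"az":0},{"jaw":100,"x":17.5,"y":50.5,"z":0,"ax":0,"ay":0,"az":0},{"jaw":100,"x":17.5,"y":50.5,"z":0,"ax":0,"ay":0,"az":0},{"jaw":100,"x":17.5,"y":50.5,"z":0,"ax":0,"ay":0,"az":0},{"jaw":100,"x":17.5,"y":50.5,"z":0,"ax":0,"ay":0,"az":0},{"jaw":100,"x":17.5,"y":50.5,"z":0,"ax":0,"ay":0,"az":0},{"jaw":100,"x":0,"y":0,"z":0,"ax":0,"ay":0,"az":0},{"jaw":100,"x":0,"y":0,"z":0,"ax":0,"ay":0,"az":0}]'
python3 - <<'E'
from look import *
look("wrist",[("medium",.487,.276,.050)],[("s",.489,.271,.08)])
look("top",[("large",.626,-.128,.041),("medium",.487,.276,.05)],[("l",.626,-.128,.108)])
E
```

```text
t: 20.62
eef_pos: [0.6282, -0.1283, 0.2337]
tool_rot: [0.004, 0.0, 1.0, -0.0]
contact_force: [0.4, 0.4, -1.1]
gripper_width: 1.0
t: 21.88
eef_pos: [0.4868, 0.2757, 0.2288]
tool_rot: [0.001, -0.0, 1.0, -0.0]
contact_force: [-0.0, -0.2, -0.7]
gripper_width: 1.0
medium rim 488.2 275.6 r 24.9 z99 55.0
s [491.  270.7] [80. 80.] 12
large rim 624.0 -126.6 r 30.5 z99 45.0
l [ 624.6 -126.5] [109. 108.] 86
```

```bash
python3 -m crank '[{"jaw":100,"x":-1.4,"y":0,"z":35,"ax":0,"ay":0,"az":0},{"jaw":100,"x":0,"y":0,"z":55,"ax":0,"ay":0,"az":0},{"jaw":100,"x":0,"y":0,"z":55,"ax":0,"ay":0,"az":0},{"jaw":100,"x":0,"y":0,"z":45,"ax":0,"ay":0,"az":0},{"jaw":100,"x":0,"y":0,"z":20.5,"ax":0,"ay":0,"az":0},{"jaw":100,"x":0,"y":0,"z":0,"ax":0,"ay":0,"az":0},{"jaw":100,"x":0,"y":0,"z":0,"ax":0,"ay":0,"az":0},{"jaw":30,"x":0,"y":0,"z":0,"ax":0,"ay":0,"az":0},{"jaw":30,"x":0,"y":0,"z":0,"ax":0,"ay":0,"az":0},{"jaw":30,"x":0,"y":0,"z":0,"ax":0,"ay":0,"az":0},{"jaw":30,"x":0,"y":0,"z":0,"ax":0,"ay":0,"az":0},{"jaw":30,"x":0,"y":0,"z":0,"ax":0,"ay":0,"az":0}]' 45; python3 -m crank '[{"jaw":30,"x":0,"y":0,"z":-10,"ax":0,"ay":0,"az":0},{"jaw":30,"x":0,"y":0,"z":-30,"ax":0,"ay":0,"az":0},{"jaw":30,"x":0,"y":0,"z":-30,"ax":0,"ay":0,"az":0},{"jaw":30,"x":0,"y":0,"z":0,"ax":0,"ay":0,"az":0}]'
```

```text
t: 23.48
eef_pos: [0.4884, 0.2768, 0.0186]
tool_rot: [0.001, -0.0, 1.0, 0.0]
contact_force: [-1.2, -1.0, 7.4]
gripper_width: 0.58
t: 23.98
eef_pos: [0.4895, 0.2774, 0.0901]
tool_rot: [0.002, -0.0, 1.0, 0.002]
contact_force: [-0.2, -0.4, -1.0]
gripper_width: 0.583
```

```bash
python3 -m crank '[{"jaw":30,"x":0.5,"y":-15,"z":0,"ax":0,"ay":0,"az":0},{"jaw":30,"x":2,"y":-36,"z":0,"ax":0,"ay":0,"az":0},{"jaw":30,"x":2,"y":-36,"z":0,"ax":0,"ay":0,"az":0},{"jaw":30,"x":2,"y":-36,"z":0,"ax":0,"ay":0,"az":0},{"jaw":30,"x":2,"y":-36,"z":0,"ax":0,"ay":0,"az":0},{"jaw":30,"x":2,"y":-36,"z":0,"ax":0,"ay":0,"az":0},{"jaw":30,"x":2,"y":-36,"z":0,"ax":0,"ay":0,"az":0},{"jaw":30,"x":2,"y":-20,"z":0,"ax":0,"ay":0,"az":0},{"jaw":30,"x":0,"y":-10.5,"z":0,"ax":0,"ay":0,"az":0},{"jaw":30,"x":0,"y":0,"z":10,"ax":0,"ay":0,"az":0},{"jaw":30,"x":0,"y":0,"z":25,"ax":0,"ay":0,"az":0},{"jaw":30,"x":0,"y":0,"z":20,"ax":0,"ay":0,"az":0}]'
python3 -m crank '[{"jaw":30,"x":0,"y":0,"z":8,"ax":0,"ay":0,"az":0},{"jaw":30,"x":0,"y":0,"z":3,"ax":0,"ay":0,"az":0},{"jaw":30,"x":0,"y":0,"z":2,"ax":0,"ay":0,"az":0},{"jaw":30,"x":0,"y":0,"z":1.5,"ax":0,"ay":0,"az":0},{"jaw":30,"x":0,"y":0,"z":0.7,"ax":0,"ay":0,"az":0},{"jaw":30,"x":0,"y":0,"z":0,"ax":0,"ay":0,"az":0}]'
```

```text
t: 25.48
eef_pos: [0.4731, 0.0161, 0.0308]
tool_rot: [-0.0, -0.001, 1.0, 0.0]
contact_force: [-0.7, -0.3, -1.0]
gripper_width: 0.577
t: 26.22
eef_pos: [0.4739, 0.015, 0.0185]
tool_rot: [0.001, -0.0, 1.0, 0.0]
contact_force: [-5.4, 0.2, 15.1]
gripper_width: 0.581
```

```bash
python3 -m crank '[{"jaw":80,"x":0,"y":0,"z":-0.7,"ax":0,"ay":0,"az":0},{"jaw":100,"x":0,"y":0,"z":0,"ax":0,"ay":0,"az":0},{"jaw":100,"x":0,"y":0,"z":0,"ax":0,"ay":0,"az":0},{"jaw":100,"x":0,"y":0,"z":0,"ax":0,"ay":0,"az":0},{"jaw":100,"x":0,"y":0,"z":0,"ax":0,"ay":0,"az":0},{"jaw":100,"x":0,"y":0,"z":-20,"ax":0,"ay":0,"az":0},{"jaw":100,"x":0,"y":0,"z":-50,"ax":0,"ay":0,"az":0},{"jaw":100,"x":0,"y":0,"z":-60,"ax":0,"ay":0,"az":0},{"jaw":100,"x":0,"y":0,"z":-60,"ax":0,"ay":0,"az":0},{"jaw":100,"x":0,"y":0,"z":-20,"ax":0,"ay":0,"az":0}]'
python3 -m crank '[{"jaw":100,"x":-4.7,"y":-45.8,"z":0,"ax":0,"ay":0,"az":0},{"jaw":100,"x":-4.7,"y":-45.8,"z":0,"ax":0,"ay":0,"az":0},{"jaw":100,"x":-4.7,"y":-45.8,"z":0,"ax":0,"ay":0,"az":0},{"jaw":100,"x":-4.7,"y":-45.8,"z":0,"ax":0,"ay":0,"az":0},{"jaw":100,"x":-4.7,"y":-45.8,"z":0,"ax":0,"ay":0,"az":0},{"jaw":100,"x":-4.7,"y":-45.8,"z":0,"ax":0,"ay":0,"az":0},{"jaw":100,"x":0,"y":0,"z":0,"ax":0,"ay":0,"az":0},{"jaw":100,"x":0,"y":0,"z":0,"ax":0,"ay":0,"az":0}]'
python3 - <<'E'
from look import *
look("wrist",[("small",.502,-.260,.063)],[])
look("top",[("medium",.473,.015,.05)],[("m",.473,.015,.094)])
E
```

```text
t: 27.48
eef_pos: [0.4752, 0.015, 0.2316]
tool_rot: [0.003, -0.0, 1.0, 0.001]
contact_force: [-0.6, 0.3, 0.2]
gripper_width: 1.001
t: 28.48
eef_pos: [0.5016, -0.2593, 0.2274]
tool_rot: [-0.0, -0.0, 1.0, 0.0]
contact_force: [-0.5, 0.6, 0.8]
gripper_width: 0.999
small rim 501.5 -261.5 r 20.0 z99 68.0
medium rim 472.4 16.1 r 25.1 z99 56.0
m [471.9  15.9] [95. 95.] 17
```

```bash
python3 -m crank '[{"jaw":100,"x":0,"y":-1.7,"z":35,"ax":0,"ay":0,"az":0},{"jaw":100,"x":0,"y":0,"z":55,"ax":0,"ay":0,"az":0},{"jaw":100,"x":0,"y":0,"z":55,"ax":0,"ay":0,"az":0},{"jaw":100,"x":0,"y":0,"z":35,"ax":0,"ay":0,"az":0},{"jaw":100,"x":0,"y":0,"z":10.5,"ax":0,"ay":0,"az":0},{"jaw":100,"x":0,"y":0,"z":0,"ax":0,"ay":0,"az":0},{"jaw":20,"x":0,"y":0,"z":0,"ax":0,"ay":0,"az":0},{"jaw":20,"x":0,"y":0,"z":0,"ax":0,"ay":0,"az":0},{"jaw":20,"x":0,"y":0,"z":0,"ax":0,"ay":0,"az":0},{"jaw":20,"x":0,"y":0,"z":0,"ax":0,"ay":0,"az":0},{"jaw":20,"x":0,"y":0,"z":0,"ax":0,"ay":0,"az":0},{"jaw":20,"x":0,"y":0,"z":0,"ax":0,"ay":0,"az":0}]' 40; python3 -m crank '[{"jaw":20,"x":0,"y":0,"z":-10,"ax":0,"ay":0,"az":0},{"jaw":20,"x":0,"y":0,"z":-35,"ax":0,"ay":0,"az":0},{"jaw":20,"x":0,"y":0,"z":-45,"ax":0,"ay":0,"az":0},{"jaw":20,"x":0,"y":0,"z":-30,"ax":0,"ay":0,"az":0},{"jaw":20,"x":0,"y":0,"z":0,"ax":0,"ay":0,"az":0}]'
```

```text
t: 30.08
eef_pos: [0.5026, -0.2618, 0.0385]
tool_rot: [0.001, -0.0, 1.0, -0.0]
contact_force: [-0.9, 0.6, 6.9]
gripper_width: 0.443
t: 30.7
eef_pos: [0.5032, -0.2625, 0.1602]
tool_rot: [0.003, -0.0, 1.0, -0.001]
contact_force: [0.3, -0.6, -0.8]
gripper_width: 0.448
```

```bash
python3 -m crank '[{"jaw":20,"x":0,"y":20,"z":0,"ax":0,"ay":0,"az":0},{"jaw":20,"x":1,"y":45,"z":0,"ax":0,"ay":0,"az":0},{"jaw":20,"x":1,"y":45,"z":0,"ax":0,"ay":0,"az":0},{"jaw":20,"x":1,"y":45,"z":0,"ax":0,"ay":0,"az":0},{"jaw":20,"x":1,"y":45,"z":0,"ax":0,"ay":0,"az":0},{"jaw":20,"x":1,"y":45,"z":0,"ax":0,"ay":0,"az":0},{"jaw":20,"x":1,"y":45,"z":0,"ax":0,"ay":0,"az":0},{"jaw":20,"x":1,"y":45,"z":0,"ax":0,"ay":0,"az":0},{"jaw":20,"x":1,"y":45,"z":0,"ax":0,"ay":0,"az":0},{"jaw":20,"x":1,"y":45,"z":0,"ax":0,"ay":0,"az":0},{"jaw":20,"x":1,"y":45,"z":0,"ax":0,"ay":0,"az":0},{"jaw":20,"x":1,"y":45,"z":0,"ax":0,"ay":0,"az":0}]'
python3 -m crank '[{"jaw":20,"x":0,"y":17,"z":0,"ax":0,"ay":0,"az":0},{"jaw":20,"x":0,"y":0,"z":10,"ax":0,"ay":0,"az":0},{"jaw":20,"x":0,"y":0,"z":35,"ax":0,"ay":0,"az":0},{"jaw":20,"x":0,"y":0,"z":40,"ax":0,"ay":0,"az":0},{"jaw":20,"x":0,"y":0,"z":25,"ax":0,"ay":0,"az":0},{"jaw":20,"x":0,"y":0,"z":7,"ax":0,"ay":0,"az":0},{"jaw":20,"x":0,"y":0,"z":2.5,"ax":0,"ay":0,"az":0},{"jaw":20,"x":0,"y":0,"z":2,"ax":0,"ay":0,"az":0},{"jaw":20,"x":0,"y":0,"z":1,"ax":0,"ay":0,"az":0},{"jaw":20,"x":0,"y":0,"z":0.5,"ax":0,"ay":0,"az":0},{"jaw":20,"x":0,"y":0,"z":0,"ax":0,"ay":0,"az":0}]'
```

```text
t: 32.2
eef_pos: [0.4896, 0.2543, 0.1563]
tool_rot: [-0.001, -0.0, 1.0, -0.001]
contact_force: [1.1, -1.4, -0.7]
gripper_width: 0.449
t: 33.58
eef_pos: [0.4911, 0.2707, 0.0355]
tool_rot: [0.001, -0.0, 1.0, 0.0]
contact_force: [-1.3, -0.6, 6.5]
gripper_width: 0.449
```

```bash
python3 -m crank '[{"jaw":80,"x":0,"y":0,"z":0,"ax":0,"ay":0,"az":0},{"jaw":100,"x":0,"y":0,"z":0,"ax":0,"ay":0,"az":0},{"jaw":100,"x":0,"y":0,"z":0,"ax":0,"ay":0,"az":0},{"jaw":100,"x":0,"y":0,"z":0,"ax":0,"ay":0,"az":0},{"jaw":100,"x":0,"y":0,"z":0,"ax":0,"ay":0,"az":0},{"jaw":100,"x":0,"y":0,"z":-20,"ax":0,"ay":0,"az":0},{"jaw":100,"x":0,"y":0,"z":-50,"ax":0,"ay":0,"az":0},{"jaw":100,"x":0,"y":0,"z":-60,"ax":0,"ay":0,"az":0},{"jaw":100,"x":0,"y":0,"z":-60,"ax":0,"ay":0,"az":0},{"jaw":100,"x":0,"y":0,"z":0,"ax":0,"ay":0,"az":0},{"jaw":100,"x":0,"y":0,"z":0,"ax":0,"ay":0,"az":0}]'
python3 - <<'E'
from look import *
look("wrist",[("small",.490,.271,.063)],[("s",.490,.271,.08)])
E
python3 -m crank '[{"jaw":100,"x":8,"y":50,"z":0,"ax":0,"ay":0,"az":0},{"jaw":100,"x":8,"y":50,"z":0,"ax":0,"ay":0,"az":0},{"jaw":100,"x":8,"y":50,"z":0,"ax":0,"ay":0,"az":0},{"jaw":100,"x":8,"y":50,"z":0,"ax":0,"ay":0,"az":0},{"jaw":100,"x":0,"y":0,"z":0,"ax":0,"ay":0,"az":0},{"jaw":100,"x":0,"y":0,"z":0,"ax":0,"ay":0,"az":0}]'
python3 - <<'E'
from look import *
look("top",[("tall",.646,.151,.083),("small",.490,.271,.06),("medium",.473,.015,.05),("large",.626,-.128,.041)],[("s",.490,.271,.08)],"top9.png")
E
```

```text
t: 34.95
eef_pos: [0.4901, 0.2702, 0.2239]
tool_rot: [-0.0, -0.0, 1.0, -0.0]
contact_force: [0.4, -0.4, -1.5]
gripper_width: 1.003
small rim 490.3 270.3 r 20.1 z99 64.0
s [491.2 270.7] [81. 80.] 12
t: 35.75
eef_pos: [0.4581, 0.4692, 0.2222]
tool_rot: [-0.001, -0.0, 1.0, -0.002]
contact_force: [0.5, -1.5, 0.0]
gripper_width: 1.002
tall rim 644.7 150.4 r 15.6 z99 86.0
small rim 488.7 271.6 r 20.2 z99 66.0
medium rim 472.3 16.1 r 25.2 z99 56.0
large rim 624.0 -126.4 r 30.5 z99 47.0
s [489.1 271. ] [80. 81.] 13
```

View pics/top9.png

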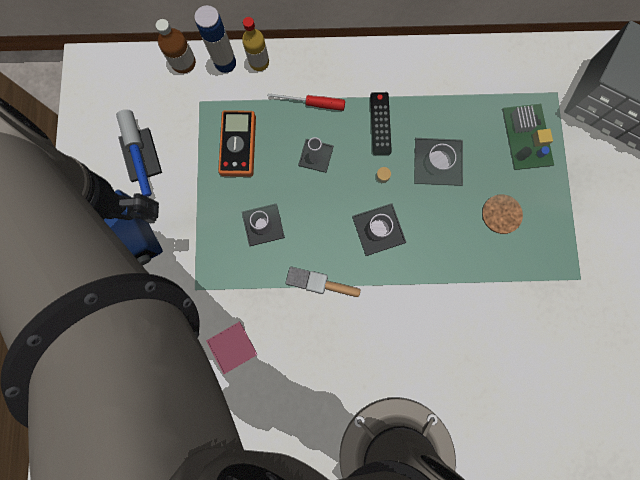

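Each cup stands on its own tray: tall (315,145), small (260,220), medium (380,226), large (441,157). The coaster is empty. I hand in.

```bash
python3 -c "from station import ticket; print(ticket.hand_in())"
```

```text
the job is handed in; nothing more can be done
None
```

All four cups now stand upright on their own trays, let go, and I handed the job in at about 36 s of the 128 s allowed. The hand-in reported no verdict.

**Moves, in order:**
1. The tall cup went from the large cup to tray_xs.
2. The small cup went from tray_l to the coaster.
3. The large cup went from tray_m to tray_l.
4. The medium cup went from tray_s to tray_m.
5. The small cup went from the coaster to tray_s.

**Last checks:** The overhead camera put every cup within about 2 mm of its tray's centre, against the 15 mm allowed. All rims were at standing height and the gripper was clear. The wrist camera agreed for the small cup. The overhead and wrist cameras disagreed by about 2 mm throughout, which is within the stated calibration error.

No check failed. The only hiccups were two move calls refused for missing keys and one error in a measuring script; none of them moved the arm.

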